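# Put a casement and its knobs out to dry

## Task

The small casement on the bench and its turned knobs have just been oiled and must dry: lift the window stay off its pin and drop the hole nearest the ball over the pin instead, so that the sash stands wide open, and hang every large knob that is there by its wire loop on a free hook of the drying carousel, one to a hook, turning the carousel to bring free hooks forward. The small knob belongs to another job: leave it and everything else on the bench where it stands.

Things in the scene. Friction and masses are not known exactly. Their poses are not given: they have to be found in the camera images.
- knob_1: large turned wooden knob, 52 mm across, 42 mm high, 0.13 kg; may be absent (three or four are there). Origin: centre of its underside, z up. On it a 6 mm wire loop in its y-z plane, inside 30 mm wide (y) and clear from z = 62 to 102 mm; on top of the loop, on the z axis, an upright square wooden grip 18 x 18 mm from z = 109 to 143 mm, its sides along x and y
- knob_2: large turned wooden knob, 52 mm across, 42 mm high, 0.13 kg; may be absent (three or four are there). Origin: centre of its underside, z up. On it a 6 mm wire loop in its y-z plane, inside 30 mm wide (y) and clear from z = 62 to 102 mm; on top of the loop, on the z axis, an upright square wooden grip 18 x 18 mm from z = 109 to 143 mm, its sides along x and y
- knob_3: large turned wooden knob, 52 mm across, 42 mm high, 0.13 kg; may be absent (three or four are there). Origin: centre of its underside, z up. On it a 6 mm wire loop in its y-z plane, inside 30 mm wide (y) and clear from z = 62 to 102 mm; on top of the loop, on the z axis, an upright square wooden grip 18 x 18 mm from z = 109 to 143 mm, its sides along x and y
- knob_4: large turned wooden knob, 52 mm across, 42 mm high, 0.13 kg; may be absent (three or four are there). Origin: centre of its underside, z up. On it a 6 mm wire loop in its y-z plane, inside 30 mm wide (y) and clear from z = 62 to 102 mm; on top of the loop, on the z axis, an upright square wooden grip 18 x 18 mm from z = 109 to 143 mm, its sides along x and y
- small_knob: small turned wooden knob, 36 mm across, otherwise like the large ones (same loop and grip, 143 mm high), to be left alone. Origin at the centre of its underside
- knob_1_loop (a point): inner top of the loop of knob_1, 102 mm above the knob's origin on its axis. To hang it, pass the hook's end through the loop along the rod with this point 14 to 30 mm higher than the seat, then lower
- knob_2_loop (a point): inner top of the loop of knob_2, 102 mm above the knob's origin on its axis. To hang it, pass the hook's end through the loop along the rod with this point 14 to 30 mm higher than the seat, then lower
- knob_3_loop (a point): inner top of the loop of knob_3, 102 mm above the knob's origin on its axis. To hang it, pass the hook's end through the loop along the rod with this point 14 to 30 mm higher than the seat, then lower
- knob_4_loop (a point): inner top of the loop of knob_4, 102 mm above the knob's origin on its axis. To hang it, pass the hook's end through the loop along the rod with this point 14 to 30 mm higher than the seat, then lower
- hook_a (a point): seat of a free hook of the carousel, where a loop's inner top comes to rest, 98 mm from the carousel's axis and 152 mm high. The hook is an 8 mm steel rod that runs almost level straight out from the column and turns up at its end, which is 116 mm from the axis and 15 mm above the seat's height
- hook_b (a point): seat of the next free hook, 60 degrees anticlockwise (from above) of hook_a
- hook_c (a point): seat of the next free hook, 60 degrees anticlockwise (from above) of hook_b
- hook_d (a point): seat of the last free hook, 60 degrees anticlockwise (from above) of hook_c; the two further hooks, again 60 degrees apart, carry large knobs already
- grip (a point): centre of the carousel's wooden cross-bar grip on top of its column, on the vertical axis, 206 mm high: 76 mm long, 18 mm thick, 30 mm high; the point's x axis runs along the bar. Turns either way with 0.06 N m of friction and stays where left. A fixed curved sheet guard, 211 mm high, 142 mm from the axis, stands round its back half
- carousel (a joint): angle of the carousel, rad, positive anticlockwise from above
- pin (a point): top of the collar of the stay pin on the window's sill, 52 mm above the bench, on the pin's axis: the underside of the stay lies here when a hole is over the pin. The pin is upright, 9 mm thick, and stands 16.5 mm above the collar
- hinge (a point): point on the vertical hinge axis of the sash, at the height of the stay's underside. The sash opens away from the robot, anticlockwise from above
- sash (a joint): opening angle of the sash, rad, 0 shut; about 0.22 with the first hole on the pin, 0.42, 0.60 and 0.79 with the second, third and fourth. 0.12 N m of friction; it stays where it is left
- hole_1 (a point): centre of the stay's first hole, at the bar's underside; over the pin at the start. The stay is a steel bar 28 mm wide, 6 mm thick; its pivot on the sash, 252 mm from the hinge axis, lets it swing sideways and lift. Four holes of 16 mm lie 115, 148, 181 and 214 mm from the pivot. Let go, it drops by its weight (0.22 kg)
- hole_4 (a point): centre of the hole nearest the ball, at the bar's underside, 214 mm from the pivot
- ball (a point): centre of the black ball knob, 30 mm across, on the free end of the stay, 300 mm from the pivot and 26 mm above the bar's underside. Moved about, the ball takes stay and sash along. To lift the first hole clear of the pin the ball must rise about 55 mm
- offcut_1: loose pine offcut 75 x 83 x 40 mm lying in front of the carousel, origin at the centre of its underside; not to be moved

How it is judged (in metres and radians):
At the end, for the whole second after the job is handed in: hole_4 lies over the pin, its underside within 9 mm of the collar (7 mm sideways); each large knob present hangs (tilted under 0.6 rad) with its loop within 22 mm of a free hook's seat, one to a hook; carousel still; small knob upright and, like the offcut, moved under 40 mm (horizontal distance between hole_4 and pin below 0.007 m and distance between hole_4 and pin below 0.009 m and (distance between knob_1_loop and hook_a below 0.022 m or distance between knob_1_loop and hook_b below 0.022 m or distance between knob_1_loop and hook_c below 0.022 m or distance between knob_1_loop and hook_d below 0.022 m) and angle between each of knob_1, knob_2, knob_3, knob_4's own z axis and vertical below 0.6 rad and (distance between knob_2_loop and hook_a below 0.022 m or distance between knob_2_loop and hook_b below 0.022 m or distance between knob_2_loop and hook_c below 0.022 m or distance between knob_2_loop and hook_d below 0.022 m) and (distance between knob_3_loop and hook_a below 0.022 m or distance between knob_3_loop and hook_b below 0.022 m or distance between knob_3_loop and hook_c below 0.022 m or distance between knob_3_loop and hook_d below 0.022 m) and (distance between knob_4_loop and hook_a below 0.022 m or distance between knob_4_loop and hook_b below 0.022 m or distance between knob_4_loop and hook_c below 0.022 m or distance between knob_4_loop and hook_d below 0.022 m) and distance between knob_1_loop and knob_2_loop above 0.06 m and distance between each of knob_1_loop, knob_2_loop and knob_3_loop above 0.06 m and distance between each of knob_1_loop, knob_2_loop, knob_3_loop and knob_4_loop above 0.06 m and velocity of joint carousel between -0.1 and 0.1 rad/s and distance of each of small_knob, offcut_1 from where it was at the start of the episode below 0.04 m and angle between small_knob's own z axis and vertical below 0.2 rad); the robot touches nothing.
Of knob_1, knob_2, knob_3, knob_4 only 3 to 4 are there at a start; the rules pass over those that are not, and their reading is None.
At some moment in a run one of knob_1, knob_2, knob_3, knob_4 may be knocked a few centimetres aside while the robot is not near it.
It also fails if it takes over 210 s, if anything falls off the work surface, if the arm or the gripper's body presses on something with over 40 N, if the wrist force passes 120 N, or if a joint passes its speed limit or range.

## Robot

A 6-joint arm with a two-finger parallel gripper is mounted at the origin on a cart in front of the work surface, level with it; the furniture and walls round the work are solid. World frame = base frame: x ahead of the robot, y to its left, z up, the work surface at z = 0. Lengths are in mm, angles in degrees, forces in N, time in s.
With the tool pointing down it reaches from about 400 to 925 mm from the base axis. Payload 3.4 kg.
Tool frame: the origin (TCP) lies on the centre line of the jaws, within the pads' length; the fingertips stand 22 mm ahead of it and the grasp point (between the pads) lies 3 mm ahead of it; z points along the fingers, y is the line along which they close (so a half turn about z gives the same grasp; the last joint's range is limited). The gripper opens to 85 mm and grips with 20 to 120 N. Pads are 22 mm wide; open, the fingers measure 114 mm over their backs; the gripper's body (76 mm by 85 mm) begins 54 mm behind the grasp point. The pads swing forward as they close: fully open they stand 13 mm farther back than shut.
Start: joints at [70.732, 17.578, 86.31, -0, 76.112, -4.211], TCP at [149.4, 555.258, 253.305] pointing down, gripper open.
Joint ranges: [-179.03, 179.03], [-60, 130.46], [8.19, 133.38], [-81.62, 261.62], [5.75, 156.47], [-153.77, 153.77]. Speed limits (degrees/s): [147.25, 147.25, 180, 180, 180, 180].

## Interface

Orientations are given as a 3x3 rotation matrix whose columns are the frame's x, y, z axes.
In Python, from cell import bot, ungrasp, gripper_close, kinematics, vision, status gives the robot as it stands. The module is installed in compiled form; this text tells all that it offers. Calls block until the motion is done:
- bot.move_to(position, orientation): joint-space move of the TCP to a pose.
- bot.servo_line(position, attitude=None, speed=150, force_limit=None): straight line of the TCP; attitude=None keeps the orientation; speed is the mean speed in mm/s. With force_limit (N) it stops when the force on the tool has changed by that much, and returns True; else False.
- bot.goto_joints(angles): joint-space move.
- ungrasp() and gripper_close(strength=None): open the fingers fully, or close them until they stop; strength is the grip in N (None keeps the last).
- bot.hold(seconds).
- kinematics.ik(position, orientation): joint angles nearest the present ones, or None.
- vision.capture(name): name is "scene" or "top" or "wrist"; returns a dict with "frame" (384x512x3 uint8, red, green, blue), "mtx" (3x3 intrinsics, pixels), "xyz" and "attitude" of the camera in the world. Camera axes: x right, y down, z forward; pixel columns grow to the right and rows downward; lengths in mm; the calibration is good to about 2 mm. A picture is of the moment at which its call begins. There is no depth.
A pose or a line that the arm cannot do raises bot.IKError and nothing moves.
- bot.job_done(): hands the job in; it is judged then, once.
Readings, each from a call of its own:
- status.read_t(): time.
- status.read_qpos(): joint angles.
- status.read_joint_vel(): joint speeds.
- status.read_joint_efforts(): joint torques, N m.
- status.read_tcp_pos(): TCP position.
- status.read_tool_rot(): TCP orientation.
- status.read_wrist_force(): force on the tool from outside, world axes, zero at the start.
- status.read_ft_torque(): the same for the moment, N m.
- status.read_opening(): opening from 0.0 (shut) to 1.0 (fully open).
- status.read_gripper_force(): force on a finger pad.
Only numpy, scipy, OpenCV 4.12 (cv2) and the standard library are available. Lean on these libraries where they do the work, as an engineer would, in place of code of your own. Each camera call takes 0.05 s, during which the arm holds its last target. There are 200 camera calls.

## Working session

There is one attempt and no reset: what is moved stays moved. The work goes in short steps, each a Python script; the robot and the scene stay as the last script left them, time stands still between calls to the robot, and variables do not carry over. Pictures are saved under pics/ and viewed, at most 14 in all, crops included, and the job is handed in when it is done.

```bash
mkdir -p pics
python3 - <<'E'
from cell import bot, vision, status
import cv2
for n in ("scene","top","wrist"):
    c=vision.capture(n); cv2.imwrite(f"pics/{n}0.png",c["frame"][...,::-1])
    print(n,c["mtx"].round(1).tolist(),c["xyz"],c["attitude"].round(3).tolist() if hasattr(c["attitude"],'round') else c["attitude"])
print(status.read_t())
E
```

```text
scene [[431.1, 0.0, 262.5], [0.0, 431.1, 197.2], [0.0, 0.0, 1.0]] [-284.60336935 -535.82967905  730.34938412] [[0.458, -0.46, 0.76], [-0.889, -0.242, 0.39], [0.004, -0.854, -0.52]]
top [[402.5, 0.0, 254.5], [0.0, 402.5, 181.4], [0.0, 0.0, 1.0]] [ 440.6779084   -98.4394034  1076.23266546] [[-0.016, -0.995, 0.098], [-1.0, 0.015, -0.008], [0.006, -0.098, -0.995]]
wrist [[319.3, 0.0, 255.0], [0.0, 319.3, 196.8], [0.0, 0.0, 1.0]] [ 68.90228169 576.38377662 372.56063964] [[0.261, 0.915, 0.308], [0.965, -0.247, -0.085], [-0.001, 0.32, -0.948]]
0.15
```

```bash
python3 -c "
import cv2
for n in ('scene','top'):
    a=cv2.imread(f'pics/{n}0.png'); cv2.imwrite(f'pics/{n}0b.png',cv2.resize(a,(800,600),interpolation=cv2.INTER_CUBIC))"
```

```text
(no output)
```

View pics/scene0b.png

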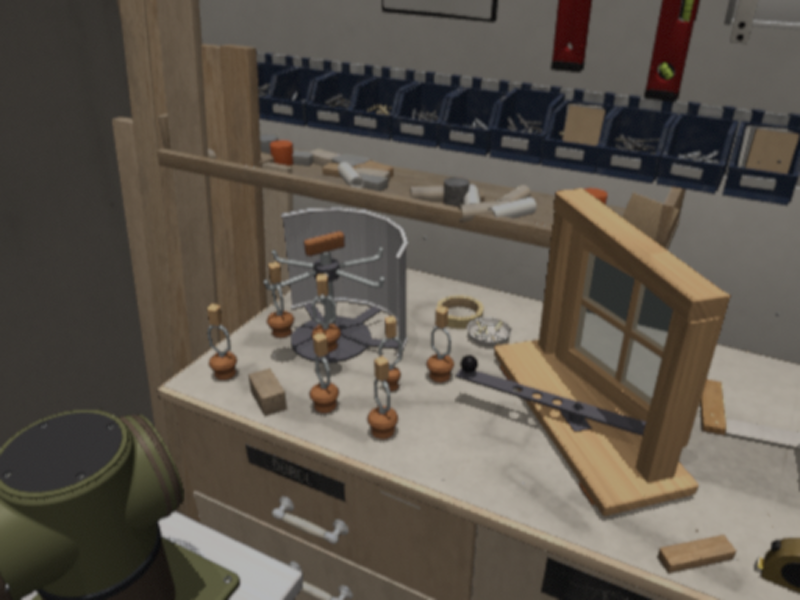

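View pics/top0b.png

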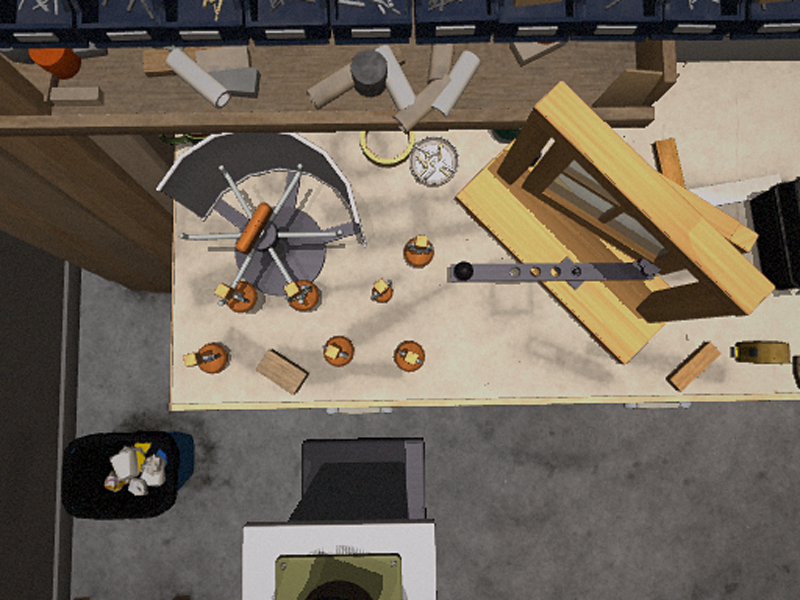

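The views show four large standing knobs, at (212,357), (338,350), (409,355) and (419,250) in the 800 px top view. The small knob is at (382,290). The two loaded hooks face the robot, the ball is at (462,271), and the pin is near (575,271).

```bash
cat > h.py <<'E'
import numpy as np, cv2
from cell import bot, ungrasp, gripper_close, kinematics, vision, status
def ray(c,u,v,z):
    d=np.array(c["attitude"])@np.linalg.inv(c["mtx"])@[u,v,1.]; p=np.array(c["xyz"])
    return p+d*(z-p[2])/d[2]
def proj(c,p):
    q=np.array(c["mtx"])@(np.array(c["attitude"]).T@(np.array(p,float)-c["xyz"])); return q[:2]/q[2]
def comps(c,lo,hi,amin):
    m=cv2.inRange(cv2.cvtColor(c["frame"],cv2.COLOR_RGB2HSV),lo,hi)
    n,l,s,ce=cv2.connectedComponentsWithStats(m)
    return [(ce[i],s[i,4],l==i) for i in range(1,n) if s[i,4]>=amin]
E
python3 - <<'E'
from h import *
c=vision.capture("top"); f=c["frame"]
cv2.imwrite("pics/k1.png",cv2.resize(f[75:255,100:290],None,fx=3.3,fy=3.3,interpolation=cv2.INTER_CUBIC)[...,::-1])
cv2.imwrite("pics/w1.png",cv2.resize(f[50:240,280:500],None,fx=3,fy=3,interpolation=cv2.INTER_CUBIC)[...,::-1])
hsv=cv2.cvtColor(f,cv2.COLOR_RGB2HSV)
for (u,v) in [(262,226),(216,223),(122,230),(265,162),(297,174),(330,174),(343,174),(355,174),(368,174),(166,145)]: print(u,v,hsv[v,u],f[v,u])
for nm,lo,hi,z in (("grip",(18,100,150),(30,255,255),143),("knob",(5,140,60),(15,255,255),25),("ball",(0,0,0),(180,255,40),78)):
    for ce,a,_ in comps(c,lo,hi,12):
        if 110<ce[0]<300 and 80<ce[1]<250: print(nm,ce.round(1),a,ray(c,*ce,z).round(0))
from scipy.optimize import least_squares
th=np.array([.22,.42,.6,.79]); d=np.array([115,148,181,214.])
r=least_squares(lambda x:np.sqrt(252**2+x[0]**2-504*x[0]*np.cos(th+x[1]))-d,[280,.2]); print(r.x,r.fun)
E
```

```text
262 226 [ 22 126 210] [210 181 106]
216 223 [ 18 135 227] [227 177 107]
122 230 [ 27 111 203] [203 194 115]
265 162 [ 14 206 105] [105  59  20]
297 174 [ 0 50 46] [46 37 37]
330 174 [ 19  49 110] [110 102  89]
343 174 [ 17 150 161] [161 121  66]
355 174 [ 22 128 217] [217 188 108]
368 174 [173  24  43] [43 39 40]
166 145 [ 14 201  57] [57 33 12]
grip [232.1  88.9] 17 [755. -56. 143.]
grip [261.2  92.3] 41 [ 746. -125.  143.]
grip [240.6 100.4] 54 [727. -76. 143.]
grip [269.6 153.8] 40 [ 597. -142.  143.]
grip [243.4 182.5] 39 [531. -80. 143.]
grip [185.9 184.8] 44 [528.  54. 143.]
grip [141.4 185.5] 42 [527. 158. 143.]
grip [212.2 225.1] 44 [433.  -6. 143.]
grip [262.8 228.4] 45 [ 424. -123.  143.]
grip [121.2 229.8] 42 [426. 203. 143.]
knob [161.4 145.2] 262 [645. 138.  25.]
knob [266.7 163.8] 157 [ 591. -139.   25.]
knob [195.8 190. ] 182 [525.  48.  25.]
knob [155.4 190.3] 224 [525. 153.  25.]
knob [246.4 188.8] 53 [526. -85.  25.]
knob [217.4 224.1] 201 [435.  -8.  25.]
knob [261.5 227.5] 214 [ 424. -123.   25.]
knob [136.3 229. ] 232 [426. 202.  25.]
ball [123.1  89.2] 21 [780. 225.  78.]
ball [176.9 154.4] 30 [610.  87.  78.]
ball [168.2 159.5] 12 [598. 109.  78.]
ball [296.3 173.1] 103 [ 559. -211.   78.]
ball [181.  228.1] 15 [427.  77.  78.]
[178.25613747   0.19826221] [-0.18360678  0.55610556 -0.51605229  0.13524578]
```

View pics/k1.png

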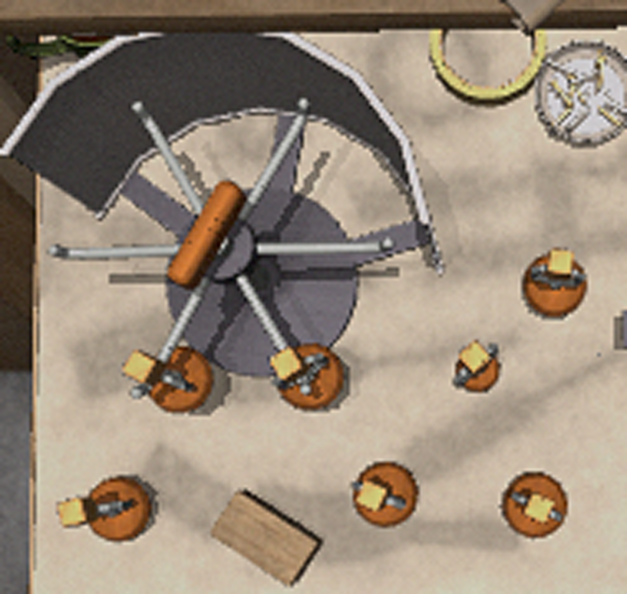

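View pics/w1.png

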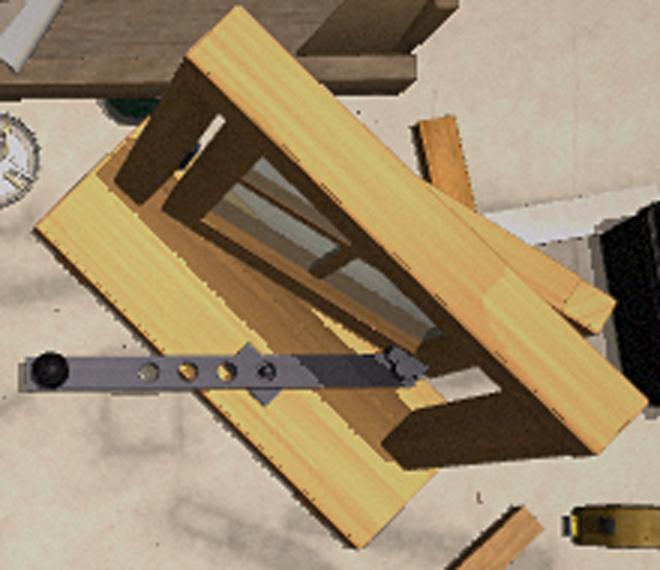

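The crops show which way each wire loop runs: knobs A, B and D roughly along world y, C turned slightly more. The stay holes are at (267,371), (227,372), (187,372) and (148,372). I'll move the window stay first.

```bash
cat >> h.py <<'E'
def R(yv):
    y=np.array([yv[0],yv[1],0.]); y/=np.linalg.norm(y); z=np.array([0,0,-1.]); return np.column_stack([np.cross(y,z),y,z])
B=np.array([559.,-211.])
def window():
    c=vision.capture("top"); ce=[k for k in comps(c,(0,0,0),(180,255,40),60) if 285<k[0][0]<310 and 165<k[0][1]<182]
    b=ray(c,296.5,173.3,78)[:2]
    N=ray(c,369,173.7,66)[:2]; u=(N-b)/np.linalg.norm(N-b)
    print("ball",b,"pin meas",N,"dist",np.linalg.norm(N-b)); N=N*.5+.5*(b+185*u)
    P=N+115*u; L,al=178.256,.19826
    # H: |HP|=252,|HN|=L ; side with larger y / x
    d=115; t=(L*L-252**2+d*d)/(2*d); w=np.sqrt(L*L-t*t); n=np.array([-u[1],u[0]])
    H=max((N+t*u+s*w*n for s in(1,-1)),key=lambda p:p[0])
    a0=np.arctan2(*(P-H)[::-1])
    def path(a):  # sash angle change
        p=H+252*np.array([np.cos(a0+a),np.sin(a0+a)]); v=(N-p); return p,v/np.linalg.norm(v),np.linalg.norm(v)
    from scipy.optimize import brentq
    a1=brentq(lambda a:path(a)[2]-214,.1,.9)
    return b,N,P,H,u,path,a1
E
python3 - <<'E'
from h import *
b,N,P,H,u,path,a1=window()
print(b,N,P,H,u,"a1",a1)
p,v,_=path(a1); print("final P",p,"v",v,"ball",p+300*v)
T=np.array(status.read_tool_rot()); c=vision.capture("wrist"); print(T.round(3),"cam in tool",T.T@(c["xyz"]-np.array(status.read_tcp_pos())))
n0=np.array([-u[1],u[0]]);n1=np.array([-v[1],v[0]])
for s in(1,-1):
    for q,w in((b,n0),(p[:2]+300*v,-n1)):
        print(s,np.round(kinematics.ik([*q,90],R(s*w)),0), R(s*w)[:,0])
E
```

```text
ball [ 558.13175678 -211.16123099] pin meas [ 555.69447302 -396.09381264] dist 184.94864181625442
[ 558.13175678 -211.16123099] [ 555.69413461 -396.1194895 ] [ 554.17864561 -511.10950339] [ 715.80903028 -317.77140897] [-0.01317817 -0.99991316] a1 0.5680737011207958
final P [ 683.58218279 -567.70226001] v [-0.5976077   0.80178865] ball [ 504.29987226 -327.16566584]
[[-0.966  0.26  -0.   ]
 [ 0.26   0.966 -0.001]
 [ 0.    -0.001 -1.   ]] cam in tool [  83.16786273   -0.22424988 -119.96066622]
1 [-25.  28.  95.  -0.  56. -24.] [0.01317817 0.99991316 0.        ]
1 [-37.  29.  94.  -0.  57. -74.] [-0.5976077   0.80178865  0.        ]AttributeError: 'NoneType' object has no attribute 'rint'

The above exception was the direct cause of the following exception:

Traceback (most recent call last):
TypeError: loop of ufunc does not support argument 0 of type NoneType which has no callable rint method
```

Run:
```python
from h import *
b,N,P,H,u,path,a1=window()
def pose(a,t):
    p,v,_=path(a); t=np.radians(t); r=300*np.cos(t)-26*np.sin(t)
    q=p+r*v; return [*q,52+300*np.sin(t)+26*np.cos(t)+4],R([-v[1]*-1*-1,v[0]])if 0 else RR(v)
def RR(v):
    x=np.array([*v,0.]); z=np.array([0,0,-1.]); return np.column_stack([x,np.cross(z,x),z])
bot.servo_line([149.4,555.2,330],speed=200)
g,Rg=pose(0,0); print(g,b)
g[:2]=b
bot.move_to([g[0],g[1],230],Rg); bot.servo_line(g,speed=150)
gripper_close(40); print("open",status.read_opening(),status.read_t())
for t in (4,8,13): q,r=pose(0,t); bot.servo_line(q,r,speed=60)
print("f",status.read_wrist_force())
for a in np.linspace(0,a1,9)[1:]: q,r=pose(a,13); bot.servo_line(q,r,speed=100)
print("f",status.read_wrist_force(),status.read_t())
for t in (9,6.5): q,r=pose(a1,t); bot.servo_line(q,r,speed=60)
print(status.read_tcp_pos(),status.read_t(),status.read_opening())
c=vision.capture("top")
cv2.imwrite("pics/w2.png",cv2.resize(c["frame"][50:240,280:500],None,fx=3,fy=3,interpolation=cv2.INTER_CUBIC)[...,::-1])
```

```text
ball [ 558.13175678 -211.16123099] pin meas [ 555.69447302 -396.09381264] dist 184.94864181625442
[np.float64(558.1320951849026), np.float64(-211.13555412402172), np.float64(82.0)] [ 558.13175678 -211.16123099]
open 0.32670830442918236 5.65
f [ 0.88178577 -0.58813663 -2.80050039]
f [-0.01888466 -0.7445967  -2.74824233] 9.7583
[ 506.83119441 -330.75996693  115.27986121] 10.625 0.3252127592102823
```

View pics/w2.png

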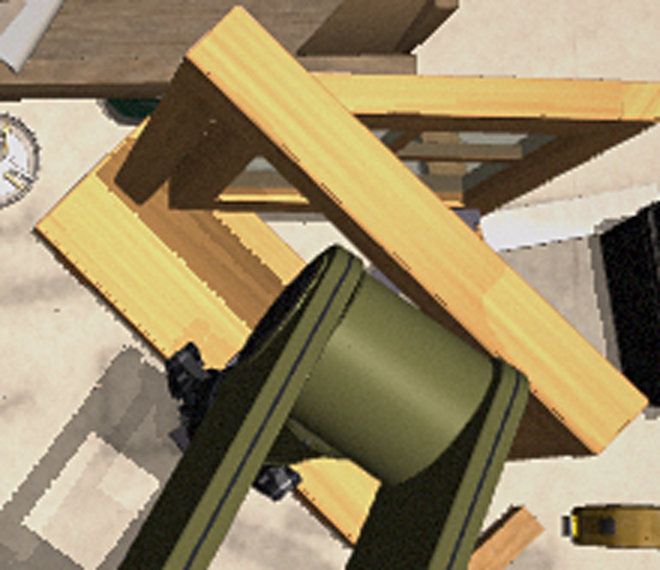

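The sash is wide open and the arm hides the pin, so I'll lower with a force limit.

Run:
```python
from h import *
b,N,P,H=np.array([558.13,-211.16]),np.array([555.69,-396.12]),np.array([554.18,-511.11]),np.array([715.81,-317.77])
p=np.array([683.582,-567.702]); v=np.array([-.5976077,.80178865])
for t in (4,2,0):
    t=np.radians(t); q=[*(p+(300*np.cos(t)-26*np.sin(t))*v),52+300*np.sin(t)+26*np.cos(t)+4]
    h=bot.servo_line(q,speed=40,force_limit=8); print(h,status.read_tcp_pos(),status.read_wrist_force())
    if h: break
c=vision.capture("wrist"); cv2.imwrite("pics/w3.png",c["frame"][...,::-1])
if not h:
    ungrasp(); q=status.read_tcp_pos(); bot.servo_line([q[0],q[1],q[2]+170],speed=200)
    x,y=q[:2]
    bot.move_to([480,-230,330],R([0,1])) ; c=vision.capture("top")
    cv2.imwrite("pics/w4.png",cv2.resize(c["frame"][50:240,280:500],None,fx=3,fy=3,interpolation=cv2.INTER_CUBIC)[...,::-1])
print(status.read_t())
```

```text
False [ 505.628774   -329.05392257  102.56164679] [-0.11754242 -1.37465972 -0.32860443]
False [ 505.08158768 -328.00124397   92.1696894 ] [ 0.42309644 -1.14943599 -1.18198097]
True [ 504.42395324 -327.19453771   82.32058553] [0.70770304 0.03123037 3.57312878]
11.9333
```

```bash
ls pics
```

```text
k1.png
scene0.png
scene0b.png
top0.png
top0b.png
w1.png
w2.png
w3.png
wrist0.png
```

Run:
```python
from h import *
ungrasp(); q=status.read_tcp_pos(); bot.servo_line([q[0],q[1],q[2]+190],speed=250)
bot.move_to([430,-20,360],R([0,1]))
c=vision.capture("top"); cv2.imwrite("pics/w4.png",cv2.resize(c["frame"][50:240,280:500],None,fx=3,fy=3,interpolation=cv2.INTER_CUBIC)[...,::-1])
w=vision.capture("wrist"); cv2.imwrite("pics/wr4.png",cv2.resize(w["frame"],(768,576),interpolation=cv2.INTER_CUBIC)[...,::-1])
print(status.read_t(),status.read_qpos(), w["xyz"],w["attitude"])
```

```text
14.7833 [-8.38621642e+00  1.65963483e+00  9.11983680e+01 -1.97987404e-02
  8.71943733e+01 -9.82796566e+01] [347.46771295 -20.61413244 479.54602143] [[ 3.16872553e-03  9.47686940e-01  3.19185562e-01]
 [ 9.99994957e-01 -3.07041292e-03 -8.11187462e-04]
 [ 2.11279710e-04  3.19186523e-01 -9.47691890e-01]]
```

View pics/w4.png

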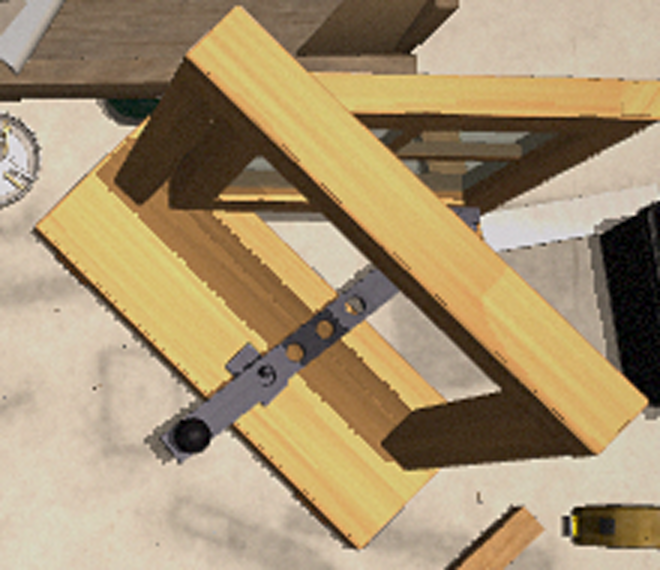

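View pics/wr4.png

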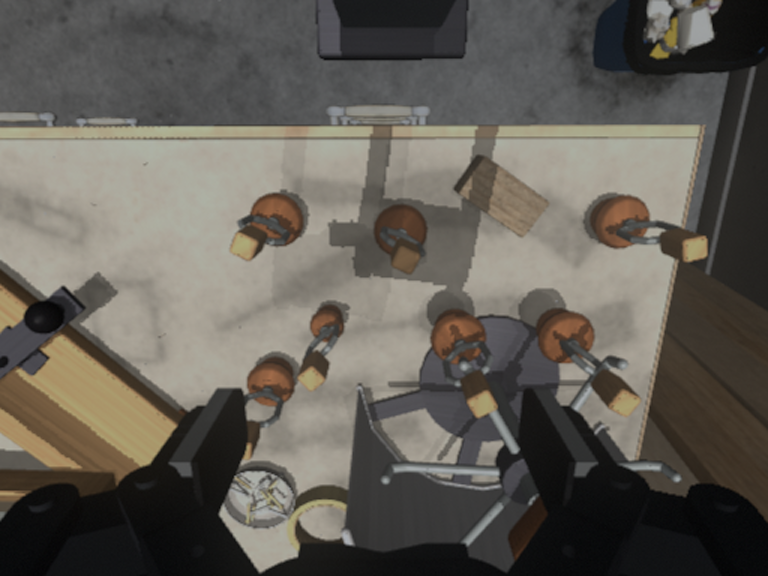

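The pin shows through the hole nearest the ball at (266,375), so the stay is seated. The wrist view shows all four large knobs, the small one and the offcut undisturbed. Next I'll locate the carousel.

```bash
cat > c.py <<'E'
from h import *
from scipy.optimize import least_squares
def bar(c=None):
    c=c or vision.capture("top")
    k=[k for k in comps(c,(5,140,100),(15,255,255),25) if np.hypot(k[0][0]-162,k[0][1]-146)<20]
    k=max(k,key=lambda k:k[1]); ys,xs=np.nonzero(k[2]); W=np.array([ray(c,x,y,221)[:2] for x,y in zip(xs,ys)])
    m=W.mean(0); w,V=np.linalg.eigh(np.cov((W-m).T)); d=V[:,1]; return m,np.degrees(np.arctan2(d[1],d[0])),4*np.sqrt(w)
E
python3 - <<'E'
from c import *
bot.move_to([430,-150,360],R([0,1]))
c=vision.capture("top"); print("bar",bar(c))
tips=[ray(c,100+x/3.3,75+y/3.3,165)[:2] for x,y in [(388,243),(304,103),(138,105),(57,250)]]
def res(p): return np.concatenate([np.array(t)-(p[:2]+116*np.array([np.cos(p[2]+i*np.pi/3),np.sin(p[2]+i*np.pi/3)])) for i,t in enumerate(tips)])
r=least_squares(res,[645,138,-np.pi/2]); print(r.x[:2],np.degrees(r.x[2]),r.fun.round(1))
for e in [(3,152),(437,268)]: p=ray(c,100+e[0]/3.3,75+e[1]/3.3,211)[:2]; v=p-r.x[:2]; print("guard",np.linalg.norm(v),np.degrees(np.arctan2(v[1],v[0])))
print(status.read_t())
E
```

```text
bar (array([607.40159154,  94.27560757]), np.float64(150.29729351360098), array([18.5672065 , 84.40379417]))
[607.25355131  93.27075779] -89.57414513384498 [-0.5  0.9 -0.2  0.3  0.9  0.6 -0.3 -1.8]
guard 147.05264611747393 67.25606261963098
guard 153.20090895142715 -99.48682608580067
15.4167
```

```bash
cat >> c.py <<'E'
AX=np.array([607.3,93.8])
def yawR(deg):
    a=np.radians(deg); x=np.array([np.cos(a),np.sin(a),0]); z=np.array([0,0,-1.]); return np.column_stack([x,np.cross(z,x),z])
def turn(start_yaw,cw):
    bot.move_to([*AX,320],yawR(start_yaw)); bot.servo_line([*AX,211],speed=150); gripper_close(40)
    q=np.array(status.read_qpos()); n=int(round(abs(cw)/10))
    print("bar grip",status.read_opening(),"j6",q[5])
    for i in range(1,n+1): p=q.copy(); p[5]+=cw*i/n; bot.goto_joints(p)
    bot.hold(.5); print("f",status.read_wrist_force(),"t",status.read_t())
    ungrasp(); bot.servo_line([*AX,330],speed=250)
E
python3 - <<'E'
from c import *
turn(150.3,120.3)
K=[(426,203),(433,-6),(424,-123),(597,-142)]
tiles=[]
for i,(x,y) in enumerate(K):
    bot.move_to([x+15,y,300],R([0,1])); w=vision.capture("wrist"); np.savez(f"wk{i}.npz",**w)
    u,v=proj(w,[x,y,120]); u,v=int(u),int(v); print(i,u,v)
    t=np.zeros((150,200,3),np.uint8); s=w["frame"][max(v-75,0):v+75,max(u-100,0):u+100]; t[:s.shape[0],:s.shape[1]]=s
    tiles.append(cv2.resize(t,(400,300),interpolation=cv2.INTER_CUBIC))
cv2.imwrite("pics/m1.png",np.vstack([np.hstack(tiles[:2]),np.hstack(tiles[2:])])[...,::-1])
c=vision.capture("top"); cv2.imwrite("pics/top5.png",cv2.resize(c["frame"][75:255,100:290],None,fx=3.3,fy=3.3,interpolation=cv2.INTER_CUBIC)[...,::-1]); print(bar(c),status.read_t())
E
```

```text
bar grip 0.2025372601916361 j6 -55.45770213724277
f [ 1.1362116   2.07274144 -0.29089371] t 22.0833
0 255 164
1 254 163
2 254 163
3 253 165
(array([611.3798458 ,  97.34177577]), np.float64(-147.89669699955778), array([18.41742989, 98.99623655])) 27.775
```

View pics/m1.png

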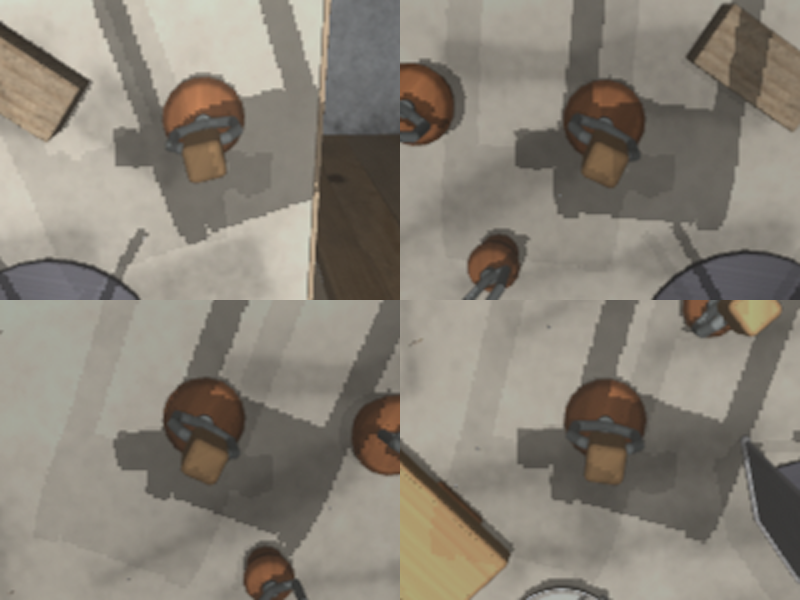

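View pics/top5.png

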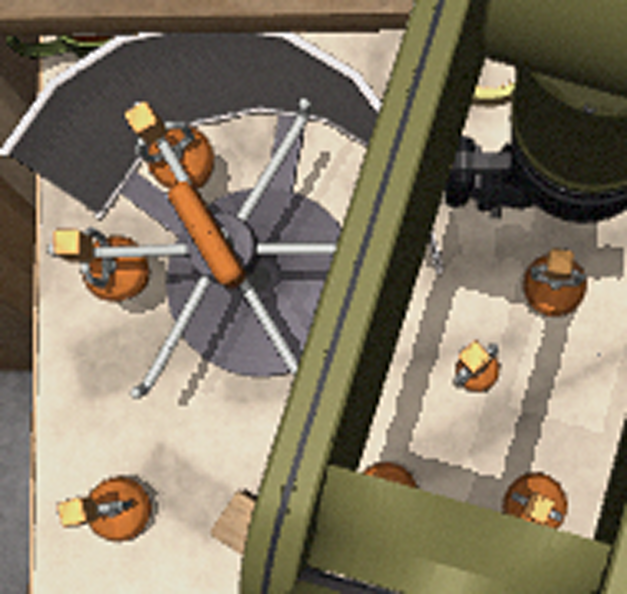

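The montage gives these loop directions to the horizontal: A about −8°, B about +26°, C about +26° and D about 0°. The carousel turned as planned, with a free hook tip at (140,390) in the crop. Now I'll hang A.

```bash
cat >> c.py <<'E'
def pick(x,y,phi,z=134):
    Rp=yawR(180-phi)
    bot.move_to([x,y,240],Rp); bot.servo_line([x,y,z],speed=120); gripper_close(60)
    o=status.read_opening(); print("pick opening",o,"t",status.read_t())
    bot.servo_line([x,y,310],speed=200); return .15<o<.3
def hang(ang,up=22):
    e=np.array([np.cos(np.radians(ang)),np.sin(np.radians(ang))]); Rh=yawR(ang); g=lambda r,z:[*(AX+r*e),z]
    bot.move_to(g(165,310),Rh); bot.servo_line(g(165,184+up),speed=150)
    h=bot.servo_line(g(97,184+up),speed=60,force_limit=6); f=status.read_wrist_force(); print("insert hit",h,np.round(status.read_tcp_pos(),1),np.round(f,1))
    return h
def drop(ang):
    e=np.array([np.cos(np.radians(ang)),np.sin(np.radians(ang))])
    h=bot.servo_line([*(AX+97*e),183],speed=40,force_limit=5); print("lower hit",h,np.round(status.read_tcp_pos(),1))
    ungrasp(); bot.servo_line([*(AX+97*e),310],speed=150); print("t",status.read_t())
E
python3 - <<'E'
from c import *
c=dict(mtx=vision.capture("top")); c=c["mtx"]
v=ray(c,142.4,193.2,165)[:2]-AX; print("hook a",np.linalg.norm(v),np.degrees(np.arctan2(v[1],v[0])))
p=ray(c,100+206/3.3,75+234/3.3,221); print(p)
if pick(426,203,-8): 
    h=hang(150)
    t=vision.capture("scene"); cv2.imwrite("pics/s6.png",cv2.resize(t["frame"][120:300,100:300],None,fx=3,fy=3,interpolation=cv2.INTER_CUBIC)[...,::-1])
    if not h: drop(150)
    t=vision.capture("scene"); cv2.imwrite("pics/s7.png",cv2.resize(t["frame"][100:300,100:310],None,fx=2.9,fy=2.9,interpolation=cv2.INTER_CUBIC)[...,::-1])
E
```

```text
hook a 113.68646620148499 150.9498871602357
[605.05657248  91.95080509 221.        ]
pick opening 0.20262896560111374 t 30.9583
insert hit False [522.9 142.5 205.9] [-0.6 -0.2 -1.7]
lower hit True [523.2 142.4 185.8]
t 36.9417
```

View pics/s7.png

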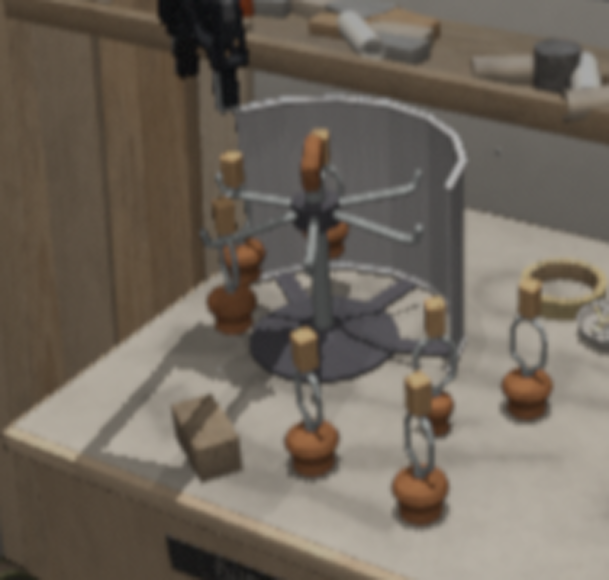

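Knob A hangs from its hook, at (228,290) in the picture. On to B, with an automatic position check before each pick.

```bash
cat >> c.py <<'E'
def check(exp):
    c=vision.capture("top"); best=None
    for ce,a,_ in comps(c,(16,90,120),(30,255,255),20):
        p=ray(c,*ce,143)[:2]; d=np.linalg.norm(p-exp)
        if best is None or d<best[0]: best=(d,p,a)
    print("check",exp,best); return best[0]<10
E
python3 - <<'E'
from c import *
if check((433,-6)) and pick(434,-6,26):
    if not hang(210): drop(210)
    if bool(check((424,-123)))&bool(check((597,-142))):
        turn(210,120)
        if pick(424,-123,26) and not hang(150): drop(150)
t=vision.capture("scene"); cv2.imwrite("pics/s8.png",cv2.resize(t["frame"][100:300,100:310],None,fx=2.9,fy=2.9,interpolation=cv2.INTER_CUBIC)[...,::-1])
E
```

```text
check (433, -6) (np.float64(1.3469725113827677), array([434.29505648,  -6.37035612]), np.int32(49))
pick opening 0.1964619280001233 t 39.475
insert hit False [522.8  45.2 205.9] [-0.3  0.3 -2.5]
lower hit True [523.   45.2 184.9]
t 45.7
check (424, -123) (np.float64(0.14893776994609206), array([ 423.99079306, -123.14865292]), np.int32(49))
check (597, -142) (np.float64(0.5661104102615501), array([ 597.50522216, -142.2554047 ]), np.int32(45))
bar grip 0.20373889257324693 j6 -115.15261874648695
f [ 4.5289846  12.24031073 -3.46464317] t 51.775
pick opening 0.20173423054053288 t 56.1333
insert hit False [522.8 142.4 205.9] [ 0.4  0.  -1.2]
lower hit True [523.1 142.5 185.5]
t 62.6167
```

View pics/s8.png

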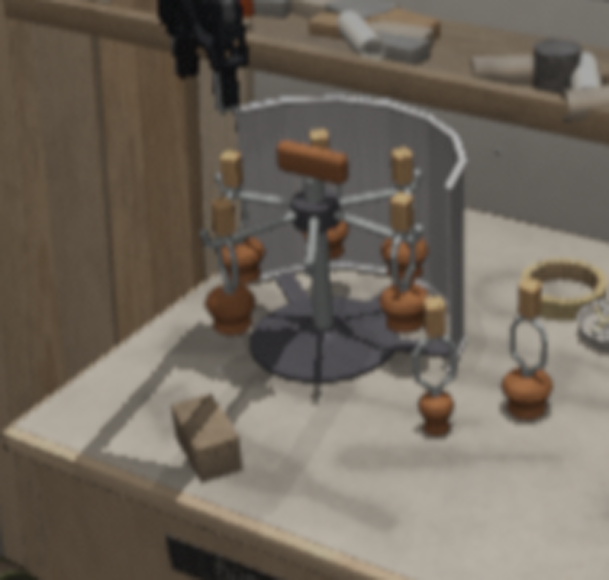

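Five knobs now hang on the carousel, the hook facing front is free, and D stands at (526,380).

Run:
```python
from c import *
if check((597,-142)) and pick(597,-142,1):
    if not hang(210): drop(210)
bot.move_to([300,-330,380],yawR(180)) if kinematics.ik([300,-330,380],yawR(180)) is not None else print("noik")
bot.hold(1)
t=vision.capture("scene"); cv2.imwrite("pics/s9.png",cv2.resize(t["frame"][100:300,100:310],None,fx=2.9,fy=2.9,interpolation=cv2.INTER_CUBIC)[...,::-1])
c=vision.capture("top"); cv2.imwrite("pics/t9.png",cv2.resize(c["frame"][50:255,100:500],None,fx=1.95,fy=1.95,interpolation=cv2.INTER_CUBIC)[...,::-1])
print(status.read_t())
```

```text
check (597, -142) (np.float64(1.259844130822913), array([ 598.00549934, -141.24093589]), np.int32(47))
pick opening 0.20526142480990986 t 65.5333
insert hit False [522.8  45.1 206. ] [-0.7  0.5 -0.7]
lower hit True [523.   45.2 184.8]
t 71.6917
74.4167
```

View pics/s9.png

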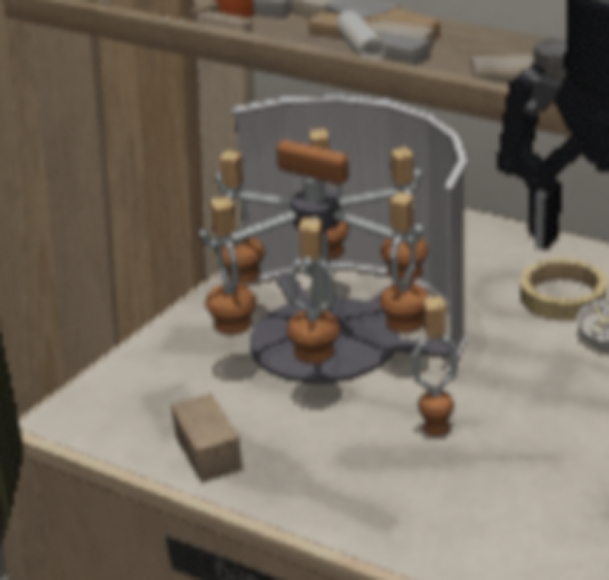

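View pics/t9.png

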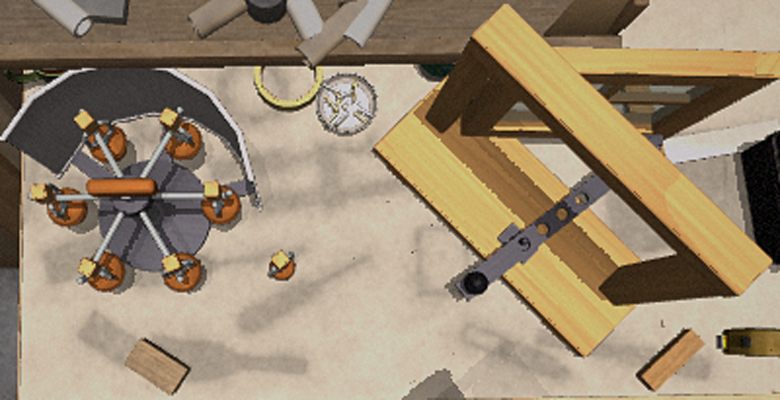

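All six hooks carry knobs, the stay's end hole is over the pin (525,243), and the small knob and offcut haven't moved.

```bash
python3 -c "
from cell import bot
print(bot.job_done())"
```

```text
the job is handed in; nothing more can be done
None
```

I've handed the job in: the stay's end hole is over the pin with the sash wide open, and all four large knobs hang on their own hooks. The small knob and offcut look unmoved in the last pictures. It took about 75 s of the 210 s allowed, and the hand-in call returned no verdict.

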